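# Set the metering valve and lock it

### The arm

A 6-joint arm with a two-finger parallel gripper is mounted at the origin on a cart in front of the work surface, level with it; the furniture and walls round the work are solid. World frame = base frame: x ahead of the robot, y to its left, z up, the work surface at z = 0. Lengths are in mm, angles in rad, forces in N, time in s.
With the tool pointing down it reaches from about 400 to 925 mm from the base axis. Payload 12.5 kg.
Tool frame: the origin (TCP) lies at the very end of the fingers, on their centre line; the grasp point (between the pads) lies 19 mm behind it; z points along the fingers, y is the line along which they close (so a half turn about z gives the same grasp; the last joint's range is limited). The gripper opens to 95 mm and grips with 3 to 60 N. Pads are 20 mm wide; open, the fingers measure 119 mm over their backs; the gripper's body (75 mm by 180 mm) begins 59 mm behind the grasp point.
Start: joints at [1.153, 0.491, 1.559, -0, 1.092, -0.106], TCP at [191.716, 594.888, 214.661] pointing down, gripper open.
Joint ranges: [-3.1, 3.1], [-0.84, 2.19], [0.05, 2.79], [-1.13, 4.28], [0.06, 2.93], [-2.69, 2.69]. Speed limits (rad/s): [2.22, 2.22, 2.79, 3.14, 3.14, 3.14].

### API

Orientations are given as [roll, pitch, yaw] about the fixed x, y, z axes, in that order (R = Rz(yaw) Ry(pitch) Rx(roll)).
In Python, from cell import state, imaging, env, spot_in, mark_of gives the robot as it stands. The module is installed in compiled form; this text tells all that it offers.
- The arm moves only by the tool step_arm, never from a script. Its argument "increments" is a list of rows, each an object with "slide": the shift along the tool's x, y, z in m, a list of three; "roll": the turn about the tool's z in rad. A call has 1 to 5 rows; each row is the pose to reach, as a shift and turn from the pose commanded when the call began, along the tool's axes at that moment; what a row does not reach only later rows make up. A row lasts 1/8 s, in which the tool goes at most 62.5 mm and 10.7 degrees, less where a joint would pass 70% of its speed; a pose out of reach is approached as far as the arm can. A call with a gripper value outside its range is refused whole. "fingers" is the opening, from 0 (shut) to 1 (fully open), set as the call begins (left out, the last holds). The fingers move at their own pace and stop on an object; the grip force is fixed at half the most. Time passes only in rows, so rows that repeat a pose let the fingers close. It gives the time, the measured TCP pose, the force, the opening and the grip force at its end, in the units of the state.
- state(): the state, without advancing time (a new reading comes with each control period).
- imaging.read_camera(name): name is "scene" or "top"; returns a dict with "color" (384x512x3 uint8, red, green, blue), "z_map" (384x512 float32, mm along the optical axis (not along the pixel's ray), 0 where there is no reading), "intrinsics" (3x3 intrinsics, pixels), "camera_from_world" (4x4, takes a point from world to camera coordinates). Camera axes: x right, y up, looking along -z (the intrinsics and any distortion apply to the point x, -y, -z); pixel columns grow to the right and rows downward; lengths in mm; the calibration is good to about 2 mm. A picture is of the moment at which its call begins.
- env.job_done(): hands the job in; it is judged then, once.
Trained networks look in the newest picture that a camera, given by its name, has taken for a name from the list of things; names that differ only in an ending like _2 or _b are one class to them, and where a whole thing is asked for, a point or a joint stands for the part that bears it (a point fixed in the world has none). Each returns a list of dicts, best first, with "confidence" (0 to 1); they miss things now and then, are a little off and sometimes report something else, mostly with a low value. They report only what shows in the picture. A call takes as long as a camera call. They do not tell look-alikes from the thing itself.
- spot_in(camera, target): "bbox" ([left, top, right, bottom] in pixels, round what is visible of it).
- mark_of(camera, target): "uv" ([column, row] in pixels: a listed point, or the origin of a listed thing).
The state is a dict: "t": time; "joints": joint angles; "qvel": joint speeds; "tau": joint torques, N m; "eef_pos": TCP position; "tcp_rot": TCP orientation; "ft_force": force on the tool from outside, world axes, zero at the start; "moment": the same for the moment, N m; "opening": opening from 0.0 (shut) to 1.0 (fully open); "grip_force": force on a finger pad.
Only numpy, scipy, OpenCV 4.12 (cv2) and the standard library are available. Lean on these libraries where they do the work, as an engineer would, in place of code of your own. Each camera call takes 0.05 s, during which the arm holds its last target. There are 200 camera calls.

### The job

On the metering valve, turn the black knob until its pointer nose points at the thin index post. Then turn the lock ring under it clockwise by its lever until you feel it bite, and give it about 15 degrees (0.26 rad) more, gently and no more than that, so that the seal is not crushed; the knob must keep its setting. Leave the other things on the bench where they lie.

Things in the scene. Friction and masses are not known exactly. Their poses are not given: they have to be found in the camera images.
- valve: Flow metering valve screwed fast to the worktop: steel plate 120 x 130 x 6 mm, aluminium block 70 x 100 mm, its top 46 mm above the worktop, a white pipe stub on each end. On one upright axis sit a steel lock ring with a long lever and, above it, a black knob. Origin: on the worktop below that axis; x across the block, y along it towards the index post, z up.
- index_tip (a point): Top of the index post, a thin fixed steel pin 6 mm across standing on the block 42 mm from the axis on the valve's +y side, its top 78 mm above the worktop.
- dial_grip (a point): Grip point of the black knob, on the axis, 106 mm above the worktop. Grip: upright bar 16 mm thick, 40 mm long, 74 to 115 mm above the worktop, on a disc 48 mm across (66 to 74 mm) with a small pointer nose reaching 34 mm from the axis at one end of the bar. Its y axis runs along the bar out through the nose, z up.
- dial_knob (a joint): Knob angle in rad: 0 with the nose pointing at the index post, growing clockwise seen from above (0.45 to 1.25 at the start, so the knob must be turned anticlockwise; stops at -0.7 and 1.9). It turns stiffly (0.10 N m) and stays where it is left.
- lever_grip (a point): Grip point on the lock ring's lever post, a round upright steel pin 14 mm across at the end of the lever arm, 80 mm from the axis; the post's top is 97 mm above the worktop, this point 85 mm. The arm (11 mm wide) and a collar at the post's foot end 61 mm above the worktop. Past the bite a tool that pauses still feels 4 to 10 N of it.
- ring_center (a point): Centre of the lock ring (steel, 58 mm across, 46 to 60 mm above the worktop), on the axis, 53 mm up. Clockwise from above tightens. It runs nearly free (1 N at the post) for 0.3 to 1.3 rad, then bites at an unseen place that differs each time; from there it yields only to 10 N at the post, plus 1.25 N per 0.1 rad, and stays. Tight from 0.10 rad past the bite; past 0.42 rad the seal is crushed.
- gland (a joint): Hidden brass gland under the lock ring: how far it is pressed down, in m. 0 until the ring bites, then 0.0003 m per rad of further ring turn; far too small to read through the measuring noise.
- tape_measure: Bystander: yellow and black tape measure, 62 x 74 x 36 mm. Origin: centre of its underside.
- pvc_elbow: Bystander: white pipe elbow, 58 x 58 x 35 mm. Origin: centre of its underside.
- pvc_coupling: Bystander: white upright pipe coupling, 36 mm across, 44 mm high. Origin: centre of its underside.
- nut_a: Bystander: loose hexagon nut, 19 x 22 x 10 mm, lying flat. Origin: centre of its underside.
- spring_clamp: Bystander: orange and black spring clamp, 32 x 100 x 16 mm, lying flat. Origin: centre of its underside.
- pine_offcut: Bystander: pine block, 60 x 110 x 38 mm. Origin: centre of its underside.
There are look-alikes about, which are no part of the job. Of the things that look like the valve, the larger one is meant.

How it is judged:
By the outcome, as a careful person would: the job done as asked, in the order asked, and still so for the second after the job is handed in, with the robot touching nothing.
It also fails if it takes over 69 s, if anything falls off the work surface, if the arm or the gripper's body presses on something with over 40 N, if the wrist force passes 120 N, or if a joint passes its speed limit or range.

## Working session

There is one attempt and no reset: what is moved stays moved. The work goes in short steps, Python scripts to look and compute and a tool call to move; the robot and the scene stay as the last step left them, time stands still between calls to the robot, and variables do not carry over. Pictures are saved under pics/ and viewed, at most 10 in all, crops included, and the job is handed in when it is done.

Besides the shell and the picture viewer there is one more tool, called by a JSON object that holds its "api" and its "payload", one argument or row to a line. step_arm: Moves the arm, as the interface text tells. Its arguments: {"type":"object","properties":{"increments":{"type":"array"},"fingers":{"type":"number"}},"required":["increments"]}

```bash
mkdir -p pics; cat > h.py <<'E'
import numpy as np, cv2
from cell import state, imaging, env, spot_in, mark_of
def ray(c,uv,z):
    """world point on pixel ray at world height z (mm)"""
    K=np.array(c["intrinsics"]);T=np.array(c["camera_from_world"]);R=T[:3,:3];t=T[:3,3]
    d=np.linalg.inv(K)@[uv[0],uv[1],1];d=R.T@(d*[1,-1,-1]);o=-R.T@t
    return o+d*(z-o[2])/d[2]
def px(c,p):
    K=np.array(c["intrinsics"]);T=np.array(c["camera_from_world"])
    q=(T@np.r_[p,1])[:3]*[1,-1,-1];q=K@q;return q[:2]/q[2]
def cloud(c):
    K=np.array(c["intrinsics"]);T=np.array(c["camera_from_world"]);z=c["z_map"]
    v,u=np.mgrid[:z.shape[0],:z.shape[1]]
    d=np.stack([u,v,np.ones_like(u)],-1)@np.linalg.inv(K).T*z[...,None]*[1,-1,-1]
    return (d-T[:3,3])@T[:3,:3]
E
cat > a.py <<'E'
from h import *
s=state();print(s)
im=[]
for n in("scene","top"):
    c=imaging.read_camera(n);im.append(c["color"]);print(n,np.round(c["camera_from_world"],3).tolist(),np.round(c["intrinsics"],1).tolist())
    for t,z in(("valve",0),("index_tip",78),("dial_grip",106),("lever_grip",85),("ring_center",53)):
        for m in mark_of(n,t)[:3]: print(t,round(m["confidence"],2),np.round(m["uv"]),np.round(ray(c,m["uv"],z)))
    cv2.imwrite(f"pics/{n}0.png",cv2.cvtColor(c["color"],cv2.COLOR_RGB2BGR))
E
python3 a.py
```

```text
{'t': 0.0, 'joints': array([ 1.15344083e+00,  4.91569890e-01,  1.55946446e+00, -5.88517187e-06,
        1.09168039e+00, -1.05565037e-01]), 'qvel': array([ 0.00038277, -0.00092947, -0.000425  , -0.00142273,  0.00093258,
        0.00148924]), 'tau': array([ 2.17086796e-03, -6.12646151e+01, -2.58189332e+01,  6.93294732e-02,
        4.81056562e-02, -4.60652291e-05]), 'eef_pos': array([191.58562462, 594.65308345, 214.05015813]), 'tcp_rot': array([-3.14047627e+00, -1.13042478e-04,  2.82980485e+00]), 'ft_force': array([0.07245703, 0.7390683 , 0.66655421]), 'moment': array([-0.00149183, -0.06233354,  0.01815777]), 'grip_force': 0.0, 'opening': 0.9975704722113841}
scene [[0.455, -0.89, -0.019, -357.318], [0.651, 0.318, 0.69, -393.498], [-0.608, -0.326, 0.724, -650.463], [0.0, 0.0, 0.0, 1.0]] [[383.9, 0.0, 254.4], [0.0, 383.9, 189.4], [0.0, 0.0, 1.0]]
valve 0.96 [316. 253.] [ 523. -291.    0.]
valve 0.88 [230. 246.] [ 455. -104.    0.]
index_tip 0.97 [219. 224.] [449. -86.  78.]
index_tip 0.72 [303. 220.] [ 538. -247.   78.]
dial_grip 0.82 [230. 226.] [ 435. -124.  106.]
dial_grip 0.56 [319. 2
[... 260 characters left out ...]
   53.]
top [[-0.007, -1.0, 0.029, -140.027], [0.998, -0.005, 0.066, -541.163], [-0.066, 0.029, 0.997, -968.227], [0.0, 0.0, 0.0, 1.0]] [[378.5, 0.0, 253.2], [0.0, 378.5, 195.5], [0.0, 0.0, 1.0]]
valve 0.64 [306. 202.] [ 523. -285.    0.]
valve 0.59 [236. 227.] [459. -98.   0.]
index_tip 0.82 [224. 223.] [469. -70.  78.]
index_tip 0.56 [297. 197.] [ 533. -249.   78.]
dial_grip 0.63 [306. 202.] [ 520. -266.  106.]
dial_grip 0.58 [233. 228.] [458. -92. 106.]
dial_grip 0.55 [314. 199.] [ 525. -285.  106.]
lever_grip 0.8 [336. 224.] [ 466. -342.   85.]
lever_grip 0.74 [342. 249.] [ 404. -355.   85.]
ring_center 0.87 [237. 229.] [ 453. -101.   53.]
ring_center 0.58 [311. 206.] [ 512. -287.   53.]
```

View pics/scene0.png

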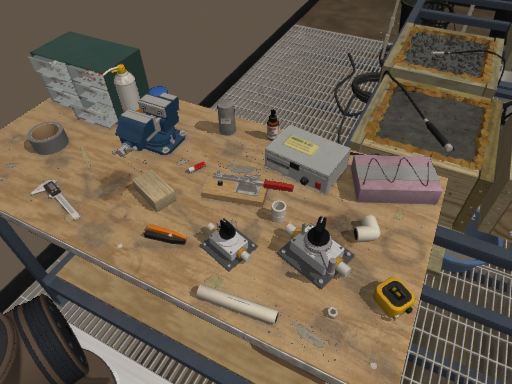

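View pics/top0.png

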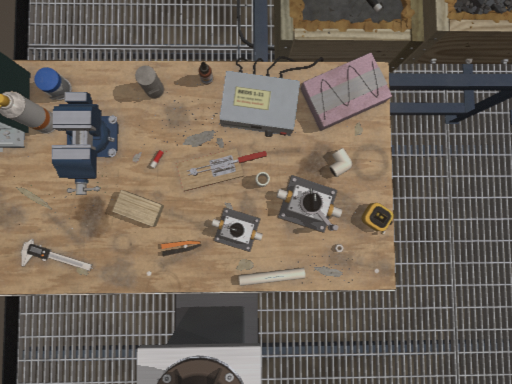

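The two candidates are the larger valve at scene (318,245), top (310,203), and the smaller one at scene (228,243), top (237,229). I choose the larger and check it in a close crop.

```bash
python3 - <<'E'
import cv2,numpy as np
a=cv2.imread("pics/scene0.png")[205:295,265:365];b=cv2.imread("pics/top0.png")[165:240,265:350]
f=lambda x:cv2.resize(x,(400,int(400*x.shape[0]/x.shape[1])),interpolation=cv2.INTER_CUBIC)[:352]
cv2.imwrite("pics/crop0.png",np.hstack([f(a),f(b)]))
E
```

```text
(no output)
```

View pics/crop0.png

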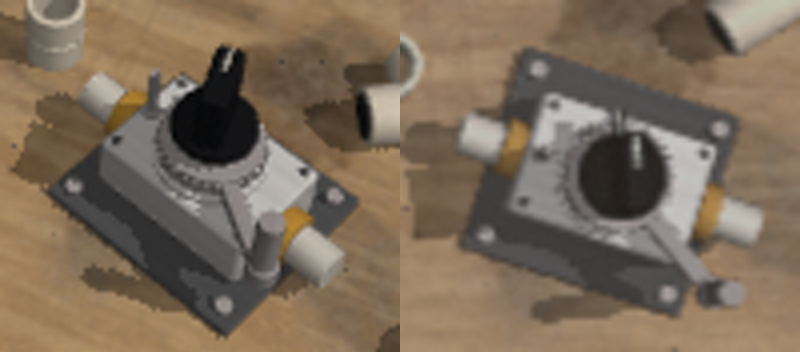

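The crop confirms the larger valve. In the scene view the index post tip is at about (303,222), the knob bar at (320,225), and the lever post top at (333,259). In the top view the lever post is at (336,227).

```bash
python3 - <<'E'
from h import *
P=[]
for n in("scene","top"):
    c=imaging.read_camera(n);p=cloud(c)
    m=(abs(p[...,0]-515)<110)&(abs(p[...,1]+289)<115)&(c["z_map"]>0);q=p[m];P.append(q)
    h=np.histogram(q[:,2],bins=np.arange(-6,130,6));print(n,h[0])
    for lo,hi in((43,50),(3,10)):
        a=q[(q[:,2]>lo)&(q[:,2]<hi)];r=cv2.minAreaRect(a[:,:2].astype(np.float32));print(lo,len(a),a.mean(0).round(1),np.round(r[0],1),np.round(r[1],1),round(r[2],1))
    a=q[q[:,2]>104];print("bar",len(a),a.mean(0).round(1),a.round(0).tolist()[:30])
    a=q[(q[:,2]>70)&(q[:,2]<100)];print("mid",a[np.hypot(a[:,0]-515,a[:,1]+289)>33].round(0).tolist())
c=imaging.read_camera("top")
cor=np.array([(530,48),(738,118),(680,315),(460,245)])
w=np.array([ray(c,((x-400)/4.706+265,y/4.706+165),6)[:2] for x,y in cor]);print(w.round(0).tolist(),w.mean(0),[np.round((np.linalg.norm(w[i]-w[i-1]),np.degrees(np.arctan2(*(w[i]-w[i-1])[::-1])))) for i in range(4)])
print("lever",ray(c,(335.8,227),97)); s=imaging.read_camera("scene")
print("lever",ray(s,(332.8,259),97),"idx",ray(s,(303.5,222.5),78))
E
```

```text
scene [3012 2750  421  111  158  214  393  469  257   64  261   63   66  191
   32   25   42   42   17   94   35    0]
43 174 [ 515.7 -280.    45. ] [ 532.6 -263.4] [214.8  73.7] 61.5
3 877 [ 487.9 -291.1    5.8] [ 510.5 -285.5] [211.7 221.4] 0.6
bar 141 [ 516.1 -291.6  112.4] [[538.0, -283.0, 112.0], [535.0, -282.0, 112.0], [535.0, -284.0, 113.0], [536.0, -286.0, 114.0], [537.0, -288.0, 114.0], [537.0, -290.0, 114.0], [539.0, -292.0, 113.0], [531.0, -284.0, 114.0], [531.0, -285.0, 115.0], [533.0, -287.0, 114.0], [535.0, -289.0, 112.0], [535.0, -291.0, 114.0], [536.0, -293.0, 114.0], [536.0, -295.0, 115.0], [528.0, -282.0, 113.0], [529.0, -284.0, 114.0], [529.0, -286.0, 114.0], [530.0, -288.0, 114.0], [532.0, -290.0, 113.0], [534.0, -291.0, 111.0], [533.0, -294.0, 114.0], [534.0, -296.0, 114.0], [538.0, -297.0, 110.0], [528.0, -283.0, 110.0], [525.0, -285.0, 115.0], [528.0, -287.0, 112.0], [529.0, -289.0, 113.0], [527.0, -291.0, 116.0], [530.0, -293.0, 113.0], [531.0, -294.0, 114.0]]
mid [[534.0, -249.0, 79.0], [537.0, -251.0, 76.0], [530.0, -251.0, 80.0], [533.0, -252.0, 78.0], [532
[... 3924 characters left out ...]
58.0, -344.0, 99.0], [455.0, -332.0, 80.0], [456.0, -331.0, 92.0], [456.0, -333.0, 97.0], [456.0, -334.0, 99.0], [456.0, -337.0, 99.0], [456.0, -340.0, 96.0], [456.0, -342.0, 99.0], [456.0, -345.0, 95.0], [453.0, -334.0, 70.0], [453.0, -333.0, 83.0], [453.0, -333.0, 96.0], [453.0, -335.0, 97.0], [453.0, -337.0, 97.0], [453.0, -339.0, 100.0], [453.0, -343.0, 94.0]]
[[595.0, -249.0], [555.0, -367.0], [444.0, -332.0], [484.0, -208.0]] [ 519.27142001 -288.81117393] [array([118., -20.]), array([ 124., -109.]), array([116., 162.]), array([130.,  72.])]
lever [ 458.16152161 -339.36730877   97.        ]
lever [ 459.5503066  -340.35617395   97.        ] idx [ 533.62427993 -250.58628942   78.        ]
```

```bash
cat >> h.py <<'E'
def rows(targets,n=5,start=None):
    """from the present pose (x,y,z,yaw) to each target (x,y,z,yaw) mm/rad: print last-row slide/roll in tool axes"""
    if start is None:
        s=state();start=[*s["eef_pos"],s["tcp_rot"][2]]
    for t in targets:
        d=np.subtract(t,start);y=start[3];c,sn=np.cos(y),np.sin(y)
        print(np.round([(c*d[0]+sn*d[1])/1e3,(sn*d[0]-c*d[1])/1e3,-d[2]/1e3],4),"roll",round(-((d[3]+np.pi)%(2*np.pi)-np.pi),3), "rows>=",round(max(np.linalg.norm(d[:3])/62.5,abs(d[3])/.186),1))
        start=t
E
python3 - <<'E'
from h import *
Q=[]
for n in("scene","top"):
    c=imaging.read_camera(n);p=cloud(c);q=p[(np.hypot(p[...,0]-518,p[...,1]+289)<45)&(p[...,2]>109)]
    r=cv2.minAreaRect(q[:,:2].astype(np.float32));w,v=np.linalg.eigh(np.cov(q[:,:2].T));v=v[:,1]
    print(n,len(q),q.mean(0).round(1),r,np.degrees(np.arctan2(v[1],v[0])))
y=2.83;rows([(330,400,214,y-.93),(450,120,214,y-1.86),(505,-180,210,.1),(518.5,-289,160,.1)],start=(191.7,594.9,214.6,y))
E
```

```text
scene 123 [ 517.3 -291.2  113.2] ((518.977294921875, -290.61431884765625), (39.999900817871094, 16.072696685791016), 5.420836448669434) -174.29901997958612
top 112 [ 520.1 -287.7  113.6] ((520.3286743164062, -287.80938720703125), (38.836936950683594, 15.883256912231445), 3.684919595718384) -175.51565386512402
[-0.1914 -0.1431  0.0006] roll 0.93 rows>= 5.0
[-0.3038  0.023  -0.    ] roll 0.93 rows>= 5.0
[-0.2164  0.215   0.004 ] roll 0.87 rows>= 4.9
[0.0026 0.1098 0.05  ] roll -0.0 rows>= 1.9
```

{"api": "step_arm", "payload": {
  "increments": [
    {"slide":[-0.038,-0.029,0],"roll":0.186},
    {"slide":[-0.077,-0.057,0],"roll":0.372},
    {"slide":[-0.115,-0.086,0],"roll":0.558},
    {"slide":[-0.153,-0.115,0],"roll":0.744},
    {"slide":[-0.191,-0.143,0],"roll":0.93}
  ],
  "fingers": 0.5
}}

```text
t: 1.52
eef_pos: [330.3, 398.9, 214.8]
tcp_rot: [3.141, -0.0, 1.894]
ft_force: [0.3, 0.4, 0.6]
opening: 0.536
grip_force: 0.0
```

{"api": "step_arm", "payload": {
  "increments": [
    {"slide":[-0.061,0.005,0],"roll":0.186},
    {"slide":[-0.122,0.009,0],"roll":0.372},
    {"slide":[-0.182,0.014,0],"roll":0.558},
    {"slide":[-0.243,0.018,0],"roll":0.744},
    {"slide":[-0.304,0.023,0],"roll":0.93}
  ]
}}

```text
t: 2.15
eef_pos: [450.2, 118.0, 214.9]
tcp_rot: [3.141, -0.001, 0.964]
ft_force: [1.0, 0.8, -0.3]
opening: 0.5
grip_force: 0.0
```

{"api": "step_arm", "payload": {
  "increments": [
    {"slide":[-0.043,0.043,0],"roll":0.175},
    {"slide":[-0.086,0.086,0],"roll":0.35},
    {"slide":[-0.13,0.129,0],"roll":0.525},
    {"slide":[-0.173,0.172,0],"roll":0.7},
    {"slide":[-0.216,0.215,0],"roll":0.87}
  ]
}}

```text
t: 2.78
eef_pos: [504.9, -182.0, 214.8]
tcp_rot: [3.141, -0.001, 0.094]
ft_force: [0.1, 0.5, 0.5]
opening: 0.501
grip_force: 0.0
```

```bash
python3 - <<'E'
from h import *
s=state();print(s["t"],s["eef_pos"],s["tcp_rot"],s["joints"],s["opening"])
rows([(519,-289.3,150,.09)])
E
```

```text
2.775 [ 504.93115781 -181.98291113  214.8373936 ] [ 3.14141498e+00 -6.01058774e-04  9.38172428e-02] [-4.69099087e-01  3.65454706e-01  1.77525017e+00  2.02580139e-04
  1.00028466e+00  1.00777070e+00] 0.5011013348908065
[0.004  0.1082 0.0648] roll 0.004 rows>= 2.0
```

{"api": "step_arm", "payload": {
  "increments": [
    {"slide":[0.002,0.054,0.01]},
    {"slide":[0.004,0.108,0.03]},
    {"slide":[0.004,0.108,0.065]},
    {"slide":[0.004,0.108,0.1]},
    {"slide":[0.004,0.108,0.127]}
  ],
  "fingers": 0.5
}}

```text
invalid input at $.increments[0]: expected keys slide, roll
```

{"api": "step_arm", "payload": {
  "increments": [
    {"slide":[0,0,0]},
    {"slide":[0,0,0]},
    {"slide":[0,0,0]},
    {"slide":[0,0,0]}
  ],
  "fingers": 0.0
}}

```text
invalid input at $.increments[0]: expected keys slide, roll
```

{"api": "step_arm", "payload": {
  "increments": [
    {"slide":[0.002,0.054,0.01],"roll":0},
    {"slide":[0.004,0.108,0.03],"roll":0},
    {"slide":[0.004,0.108,0.065],"roll":0},
    {"slide":[0.004,0.108,0.1],"roll":0},
    {"slide":[0.004,0.108,0.127],"roll":0}
  ],
  "fingers": 0.5
}}

```text
t: 3.4
eef_pos: [519.2, -286.9, 86.2]
tcp_rot: [-3.141, 0.001, 0.099]
ft_force: [0.7, 0.1, -0.5]
opening: 0.498
grip_force: 0.0
```

{"api": "step_arm", "payload": {
  "increments": [
    {"slide":[0,0,0],"roll":0},
    {"slide":[0,0,0],"roll":0},
    {"slide":[0,0,0],"roll":0},
    {"slide":[0,0,0],"roll":0}
  ],
  "fingers": 0.0
}}

```text
t: 3.9
eef_pos: [520.2, -288.0, 88.8]
tcp_rot: [3.139, -0.002, 0.1]
ft_force: [-0.1, -3.3, 4.3]
opening: 0.168
grip_force: 30.0
```

{"api": "step_arm", "payload": {
  "increments": [
    {"slide":[0,0,0],"roll":-0.12},
    {"slide":[0,0,0],"roll":-0.24},
    {"slide":[0,0,0],"roll":-0.36},
    {"slide":[0,0,0],"roll":-0.48},
    {"slide":[0,0,0],"roll":-0.6}
  ]
}}

```text
t: 4.53
eef_pos: [520.1, -287.7, 88.8]
tcp_rot: [3.139, -0.0, 0.704]
ft_force: [-1.3, -3.9, 3.7]
opening: 0.165
grip_force: 30.0
```

{"api": "step_arm", "payload": {
  "increments": [
    {"slide":[0,0,0],"roll":-0.12},
    {"slide":[0,0,0],"roll":-0.24},
    {"slide":[0,0,0],"roll":-0.36},
    {"slide":[0,0,0],"roll":-0.48},
    {"slide":[0,0,0],"roll":-0.54}
  ]
}}

```text
t: 5.15
eef_pos: [519.8, -287.5, 88.8]
tcp_rot: [3.14, 0.001, 1.243]
ft_force: [-1.5, -2.5, 4.1]
opening: 0.167
grip_force: 30.0
```

{"api": "step_arm", "payload": {
  "increments": [
    {"slide":[0,0,0],"roll":0},
    {"slide":[0,0,0],"roll":0}
  ]
}}

```text
t: 5.4
eef_pos: [519.8, -287.5, 88.8]
tcp_rot: [3.14, 0.001, 1.239]
ft_force: [-2.5, -2.9, 5.9]
opening: 0.168
grip_force: 30.0
```

{"api": "step_arm", "payload": {
  "increments": [
    {"slide":[0,0,0],"roll":0},
    {"slide":[0,0,0],"roll":0},
    {"slide":[0,0,-0.03],"roll":0},
    {"slide":[0,0,-0.09],"roll":0}
  ],
  "fingers": 0.4
}}

```text
t: 5.9
eef_pos: [518.8, -286.2, 176.7]
tcp_rot: [-3.137, -0.002, 1.239]
ft_force: [0.2, -0.6, -0.1]
opening: 0.399
grip_force: 0.0
```

{"api": "step_arm", "payload": {
  "increments": [
    {"slide":[-0.06,0,0],"roll":0},
    {"slide":[-0.12,0,0],"roll":0},
    {"slide":[-0.18,0,0],"roll":0},
    {"slide":[-0.18,0,0],"roll":0}
  ]
}}

```text
t: 6.4
eef_pos: [459.4, -460.3, 177.0]
tcp_rot: [-3.142, 0.0, 1.235]
ft_force: [0.4, 0.3, -0.4]
opening: 0.403
grip_force: 0.0
```

```bash
cat > look.py <<'E'
from h import *
import sys
im=[];L=[]
for n in("scene","top"):
    c=imaging.read_camera(n);p=cloud(c);im.append(c["color"][...,::-1])
    ok=(c["z_map"]>0);d=np.hypot(p[...,0]-519,p[...,1]+289)
    q=p[ok&(d<35)&(p[...,2]>109)&(p[...,2]<120)]
    if len(q)>5:
        r=cv2.minAreaRect(q[:,:2].astype(np.float32));w,v=np.linalg.eigh(np.cov(q[:,:2].T));v=v[:,1]
        print(n,len(q),q.mean(0).round(1),np.round(r[0],1),np.round(r[1],1),round(r[2],1),"pca",round(np.degrees(np.arctan2(v[1],v[0]))%180,1))
    q=p[ok&(d<115)&(d>55)&(p[...,2]>93)&(p[...,2]<101)];print("lever",len(q),q.mean(0).round(1))
    q=p[ok&(d<50)&(d>36)&(p[...,2]>70)&(p[...,2]<82)];print("idx",len(q),q.mean(0).round(1))
a=im[0][205:295,265:365];b=im[1][165:240,265:350]
f=lambda x:cv2.resize(x,(400,int(400*x.shape[0]/x.shape[1])),interpolation=cv2.INTER_CUBIC)[:352]
cv2.imwrite(sys.argv[1],np.hstack([f(a),f(b)]))
E
python3 look.py pics/c1.png
```

```text
scene 132 [ 517.3 -291.6  113.3] [ 518.5 -291.8] [38.6 17. ] 73.7 pca 71.3
lever 37 [ 456.3 -341.1   96.5]
idx 12 [ 531.8 -251.    74.8]
top 109 [ 520.  -287.4  113.7] [ 520.1 -288.2] [39.5 15.2] 71.5 pca 71.1
lever 27 [ 458.1 -338.    96.8]
idx 5 [ 533.4 -247.8   75.3]
```

View pics/c1.png

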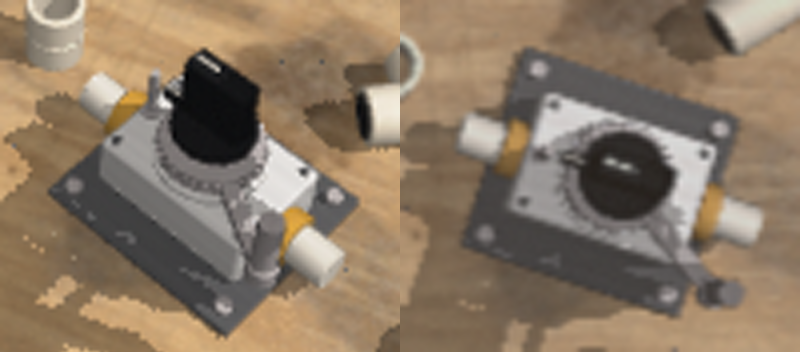

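The nose (top view crop (570,158)) points at the post (crop (545,150)), with the bar at 71.2° against 71.5–72° for the post. Next is the lever post.

```bash
python3 -c "
from h import *
rows([(457.3,-339.5,125,.675)])"
```

```text
[ 0.1099 -0.0416  0.0522] roll 0.564 rows>= 3.0
```

{"api": "step_arm", "payload": {
  "increments": [
    {"slide":[0.036,-0.014,0.017],"roll":0.18},
    {"slide":[0.073,-0.028,0.034],"roll":0.36},
    {"slide":[0.11,-0.0415,0.052],"roll":0.54},
    {"slide":[0.11,-0.0415,0.052],"roll":0.564},
    {"slide":[0.11,-0.0415,0.052],"roll":0.564}
  ],
  "fingers": 0.4
}}

```text
t: 7.12
eef_pos: [458.4, -339.2, 126.2]
tcp_rot: [3.141, -0.0, 0.679]
ft_force: [0.8, -0.3, -0.1]
opening: 0.405
grip_force: 0.0
```

{"api": "step_arm", "payload": {
  "increments": [
    {"slide":[0,0,0.03],"roll":0},
    {"slide":[0,0,0.058],"roll":0},
    {"slide":[0,0,0.058],"roll":0}
  ]
}}

```text
t: 7.5
eef_pos: [457.2, -339.7, 66.6]
tcp_rot: [-3.139, 0.0, 0.677]
ft_force: [0.1, -1.0, 0.7]
opening: 0.399
grip_force: 0.0
```

{"api": "step_arm", "payload": {
  "increments": [
    {"slide":[0,0,0],"roll":0},
    {"slide":[0,0,0],"roll":0},
    {"slide":[0,0,0],"roll":0},
    {"slide":[0,0,0],"roll":0}
  ],
  "fingers": 0.0
}}

```text
t: 8.0
eef_pos: [457.7, -339.8, 68.2]
tcp_rot: [3.141, -0.0, 0.676]
ft_force: [-2.0, -1.8, 4.8]
opening: 0.131
grip_force: 30.0
```

{"api": "step_arm", "payload": {
  "increments": [
    {"slide":[0.0001,-0.0032,0],"roll":0.04},
    {"slide":[0.0003,-0.0064,0],"roll":0.08},
    {"slide":[0.0006,-0.0096,0],"roll":0.12},
    {"slide":[0.001,-0.0127,0],"roll":0.16},
    {"slide":[0.0016,-0.0159,0],"roll":0.2}
  ]
}}

```text
t: 8.62
eef_pos: [448.9, -326.6, 68.3]
tcp_rot: [3.14, -0.0, 0.475]
ft_force: [-3.3, -2.3, 5.5]
opening: 0.128
grip_force: 30.0
```

{"api": "step_arm", "payload": {
  "increments": [
    {"slide":[0.0001,-0.0024,0],"roll":0.03},
    {"slide":[0.0002,-0.004,0],"roll":0.05},
    {"slide":[0.0002,-0.004,0],"roll":0.05}
  ]
}}

```text
t: 9.0
eef_pos: [447.0, -322.9, 68.3]
tcp_rot: [3.141, 0.0, 0.426]
ft_force: [-5.1, -2.9, 6.2]
opening: 0.132
grip_force: 30.0
```

{"api": "step_arm", "payload": {
  "increments": [
    {"slide":[0.0001,-0.0024,0],"roll":0.03},
    {"slide":[0.0002,-0.004,0],"roll":0.05},
    {"slide":[0.0002,-0.004,0],"roll":0.05}
  ]
}}

```text
t: 9.38
eef_pos: [445.3, -319.2, 68.3]
tcp_rot: [3.141, 0.0, 0.376]
ft_force: [-5.9, -2.2, 7.4]
opening: 0.134
grip_force: 30.0
```

{"api": "step_arm", "payload": {
  "increments": [
    {"slide":[0.0001,-0.0024,0],"roll":0.03},
    {"slide":[0.0002,-0.004,0],"roll":0.05},
    {"slide":[0.0002,-0.004,0],"roll":0.05}
  ]
}}

```text
t: 9.75
eef_pos: [443.9, -315.3, 68.3]
tcp_rot: [3.141, 0.001, 0.326]
ft_force: [-6.8, -3.3, 8.2]
opening: 0.132
grip_force: 30.0
```

{"api": "step_arm", "payload": {
  "increments": [
    {"slide":[0.0001,-0.0024,0],"roll":0.03},
    {"slide":[0.0002,-0.004,0],"roll":0.05},
    {"slide":[0.0002,-0.004,0],"roll":0.05}
  ]
}}

```text
t: 10.12
eef_pos: [442.7, -311.4, 68.3]
tcp_rot: [3.141, 0.001, 0.276]
ft_force: [-7.6, -2.9, 9.2]
opening: 0.129
grip_force: 30.0
```

{"api": "step_arm", "payload": {
  "increments": [
    {"slide":[-0.0009,-0.0024,0],"roll":0.03},
    {"slide":[-0.0018,-0.004,0],"roll":0.05},
    {"slide":[-0.0018,-0.004,0],"roll":0.05}
  ]
}}

```text
t: 10.5
eef_pos: [441.1, -307.9, 68.0]
tcp_rot: [3.141, -0.001, 0.226]
ft_force: [3.3, 0.1, 4.8]
opening: 0.13
grip_force: 30.0
```

{"api": "step_arm", "payload": {
  "increments": [
    {"slide":[-0.0002,-0.0024,0],"roll":0.03},
    {"slide":[-0.0002,-0.004,0],"roll":0.05},
    {"slide":[-0.0002,-0.004,0],"roll":0.05}
  ]
}}

```text
t: 10.88
eef_pos: [440.0, -303.9, 67.8]
tcp_rot: [3.141, -0.001, 0.175]
ft_force: [4.7, 1.5, 4.6]
opening: 0.137
grip_force: 30.0
```

{"api": "step_arm", "payload": {
  "increments": [
    {"slide":[-0.0002,-0.0024,0],"roll":0.03},
    {"slide":[-0.0002,-0.004,0],"roll":0.05},
    {"slide":[-0.0002,-0.004,0],"roll":0.05}
  ]
}}

```text
t: 11.25
eef_pos: [439.3, -300.1, 67.8]
tcp_rot: [3.141, -0.001, 0.125]
ft_force: [6.6, 0.6, 4.4]
opening: 0.131
grip_force: 30.0
```

{"api": "step_arm", "payload": {
  "increments": [
    {"slide":[0.0005,-0.0024,0],"roll":0.03},
    {"slide":[0.0009,-0.004,0],"roll":0.05},
    {"slide":[0.0009,-0.004,0],"roll":0.05}
  ]
}}

```text
t: 11.62
eef_pos: [439.0, -295.9, 67.9]
tcp_rot: [3.141, -0.0, 0.075]
ft_force: [1.3, 0.0, 8.8]
opening: 0.134
grip_force: 30.0
```

{"api": "step_arm", "payload": {
  "increments": [
    {"slide":[0.0,-0.0024,0],"roll":0.03},
    {"slide":[0.0001,-0.004,0],"roll":0.05},
    {"slide":[0.0001,-0.004,0],"roll":0.05}
  ]
}}

```text
t: 12.0
eef_pos: [438.7, -291.9, 67.9]
tcp_rot: [3.141, -0.0, 0.025]
ft_force: [1.0, 0.1, 8.1]
opening: 0.131
grip_force: 30.0
```

{"api": "step_arm", "payload": {
  "increments": [
    {"slide":[0.0,-0.0024,0],"roll":0.03},
    {"slide":[0.0001,-0.004,0],"roll":0.05},
    {"slide":[0.0001,-0.004,0],"roll":0.05}
  ]
}}

```text
t: 12.38
eef_pos: [438.7, -287.9, 67.9]
tcp_rot: [3.141, -0.0, -0.025]
ft_force: [0.2, 0.9, 7.7]
opening: 0.134
grip_force: 30.0
```

{"api": "step_arm", "payload": {
  "increments": [
    {"slide":[0.0,-0.0024,0],"roll":0.03},
    {"slide":[0.0001,-0.004,0],"roll":0.05},
    {"slide":[0.0001,-0.004,0],"roll":0.05}
  ]
}}

```text
t: 12.75
eef_pos: [438.8, -283.9, 67.9]
tcp_rot: [3.141, 0.0, -0.075]
ft_force: [0.7, 0.6, 8.1]
opening: 0.131
grip_force: 30.0
```

{"api": "step_arm", "payload": {
  "increments": [
    {"slide":[0.0,-0.0024,0],"roll":0.03},
    {"slide":[0.0001,-0.004,0],"roll":0.05},
    {"slide":[0.0001,-0.004,0],"roll":0.05}
  ]
}}

```text
t: 13.12
eef_pos: [439.1, -279.8, 67.9]
tcp_rot: [3.142, 0.0, -0.125]
ft_force: [-0.3, 0.3, 8.7]
opening: 0.132
grip_force: 30.0
```

{"api": "step_arm", "payload": {
  "increments": [
    {"slide":[0.0,-0.0024,0],"roll":0.03},
    {"slide":[0.0001,-0.004,0],"roll":0.05},
    {"slide":[0.0001,-0.004,0],"roll":0.05}
  ]
}}

```text
t: 13.5
eef_pos: [439.7, -276.9, 68.0]
tcp_rot: [3.14, -0.0, -0.175]
ft_force: [-3.8, -7.2, 9.1]
opening: 0.132
grip_force: 30.0
```

{"api": "step_arm", "payload": {
  "increments": [
    {"slide":[0.0,-0.0024,0],"roll":0.03},
    {"slide":[0.0001,-0.0048,0],"roll":0.06},
    {"slide":[0.0003,-0.0064,0],"roll":0.08},
    {"slide":[0.0003,-0.0064,0],"roll":0.08}
  ]
}}

```text
t: 14.0
eef_pos: [440.8, -270.6, 68.0]
tcp_rot: [3.14, 0.0, -0.255]
ft_force: [-5.1, -7.4, 9.7]
opening: 0.132
grip_force: 30.0
```

{"api": "step_arm", "payload": {
  "increments": [
    {"slide":[0.0,-0.0024,0],"roll":0.03},
    {"slide":[0.0001,-0.0048,0],"roll":0.06},
    {"slide":[0.0003,-0.0064,0],"roll":0.08},
    {"slide":[0.0003,-0.0064,0],"roll":0.08}
  ]
}}

```text
t: 14.5
eef_pos: [442.5, -264.4, 68.0]
tcp_rot: [3.14, 0.001, -0.334]
ft_force: [-8.2, -7.0, 11.0]
opening: 0.132
grip_force: 30.0
```

```bash
python3 - <<'E'
from h import *
for i in range(3):
    s=state();x,y=s["eef_pos"][:2];print(x,y,np.arctan2(y+289.9,518.7-x),np.hypot(y+289.9,518.7-x),s["tcp_rot"][2],s["ft_force"])
E
```

```text
442.49242807647937 -264.4095879473778 0.32278814006561385 80.35766998296455 -0.33444685476322933 [-8.22117471 -7.04909672 10.98173584]
442.49242807647937 -264.4095879473778 0.32278814006561385 80.35766998296455 -0.33444685476322933 [-8.22117471 -7.04909672 10.98173584]
442.49242807647937 -264.4095879473778 0.32278814006561385 80.35766998296455 -0.33444685476322933 [-8.22117471 -7.04909672 10.98173584]
```

{"api": "step_arm", "payload": {
  "increments": [
    {"slide":[-0.0001,-0.0024,0],"roll":0.03},
    {"slide":[0.0,-0.0048,0],"roll":0.06},
    {"slide":[0.0001,-0.0064,0],"roll":0.08},
    {"slide":[0.0001,-0.0064,0],"roll":0.08}
  ]
}}

```text
t: 15.0
eef_pos: [444.6, -258.4, 68.0]
tcp_rot: [3.14, 0.001, -0.414]
ft_force: [-7.9, -7.7, 11.3]
opening: 0.133
grip_force: 30.0
```

{"api": "step_arm", "payload": {
  "increments": [
    {"slide":[0,0,0],"roll":0},
    {"slide":[0,0,0],"roll":0},
    {"slide":[0,0,0],"roll":0}
  ],
  "fingers": 0.4
}}

```text
t: 15.38
eef_pos: [445.1, -257.3, 67.3]
tcp_rot: [-3.141, 0.001, -0.414]
ft_force: [-0.0, 0.7, -0.0]
opening: 0.374
grip_force: 0.0
```

{"api": "step_arm", "payload": {
  "increments": [
    {"slide":[0,0,-0.03],"roll":0},
    {"slide":[0,0,-0.08],"roll":0},
    {"slide":[-0.06,0,-0.11],"roll":0},
    {"slide":[-0.09,0.03,-0.15],"roll":0},
    {"slide":[-0.09,0.09,-0.15],"roll":0}
  ]
}}

```text
t: 16.0
eef_pos: [326.1, -303.2, 220.6]
tcp_rot: [3.14, -0.004, -0.412]
ft_force: [1.1, -0.6, -0.3]
opening: 0.396
grip_force: 0.0
```

```bash
python3 look.py pics/c2.png
```

```text
scene 14 [ 522.  -300.6  113.2] [ 523.1 -298.8] [24.3  3.5] 69.8 pca 70.1
lever 15 [ 446.1 -260.7   96.7]
idx 0 [nan nan nan]
top 110 [ 519.9 -287.5  113.3] [ 520.  -288.1] [39.3 15.9] 70.9 pca 70.8
lever 27 [ 445.5 -259.1   97.2]
idx 4 [ 533.5 -248.3   77.1]look.py:12: RuntimeWarning: Mean of empty slice.
  q=p[ok&(d<50)&(d>36)&(p[...,2]>70)&(p[...,2]<82)];print("idx",len(q),q.mean(0).round(1))
  ret = um.true_divide(
```

View pics/c2.png

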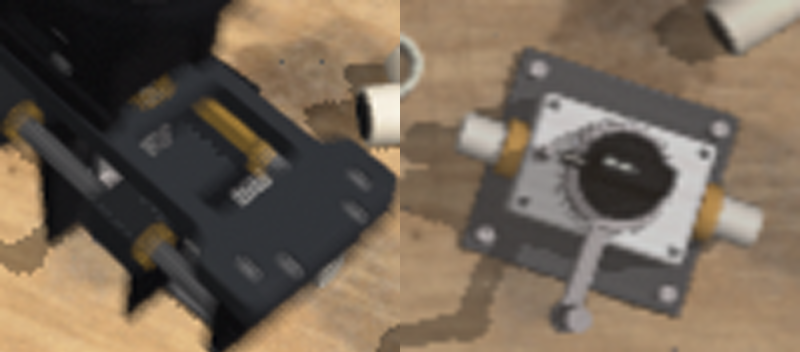

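The top view shows the lever post at crop (572,316), which matches about 0.26 rad past the bite. The knob nose still points at the post and the gripper is clear of everything.

```bash
python3 -c "
from cell import env;print(env.job_done())"
```

```text
the job is handed in; nothing more can be done
None
```

The job is handed in at about 16 s: the knob points at the index post to within about 1°, and the lock ring is tightened about 0.26 rad past the bite, with the knob's setting unchanged.

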